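# Fit the tuning knob on its D-shaft and hold it pressed in

## Robot

A 6-joint arm with a two-finger parallel gripper is mounted at the origin on the work surface. World frame = base frame: x ahead of the robot, y to its left, z up, the work surface at z = 0. Lengths are in m, angles in rad, forces in N, time in s.
With the tool pointing down it reaches from about 0.325 to 0.85 m from the base axis. Payload 15.5 kg.
Tool frame: the origin (TCP) lies on the mounting face of the last link; the fingertips stand 191 mm ahead of it and the grasp point (between the pads) lies 172 mm ahead of it; y points along the fingers, z is the direction in which the jaws open and shut, and the axes are right-handed (so a half turn about y gives the same grasp; the last joint's range is limited). The gripper opens to 91 mm and grips with 3 to 60 N. Pads are 32 mm wide; open, the fingers measure 118 mm over their backs; the gripper's body (76 mm by 178 mm) begins 60 mm behind the grasp point.
Start: joints at [1.044, 0.494, 1.345, -0, 1.302, -0.096], TCP at [0.262, 0.568, 0.405] pointing down, gripper open.
Joint ranges: [-2.91, 2.91], [-0.82, 2.16], [0.22, 2.67], [-1.22, 4.37], [0.12, 2.79], [-3.08, 3.08]. Speed limits (rad/s): [1.89, 1.89, 2.57, 3.01, 3.01, 3.01].

## Interface

Orientations are given as a unit quaternion [w, x, y, z].
In Python, from bench import r, fingers, ik, optics, ticket gives the robot as it stands. Calls block until the motion is done:
- r.move_to(position, orientation): joint-space move of the TCP to a pose.
- r.move_l(position, rotation=None, max_speed=0.15, contact_N=None): straight line of the TCP; rotation=None keeps the orientation; max_speed is the mean speed in m/s. With contact_N (N) it stops when the force on the tool has changed by that much, and returns True; else False.
- r.move_j(angles): joint-space move.
- fingers.command_gripper(opening, strength=None): finger opening in m; strength is the grip in N (None keeps the last); returns when the fingers have stopped.
- r.hold(seconds).
- ik(position, orientation): joint angles nearest the present ones, or None.
- r.read_state(): the state.
- optics.camera(name): name is "side" or "top"; returns a dict with "img" (384x512x3 uint8, red, green, blue), "z_map" (384x512 float32, m along the optical axis (not along the pixel's ray), 0 where there is no reading), "camera_matrix" (3x3 intrinsics, pixels), "k1" (the pictures are not rectified: a ray, as slopes to the right and down, at radius r is drawn at 1 + k1 r^2 times it, then the intrinsics apply), "rvec" (rotation vector, rad) and "tvec" (3), from world to camera coordinates, as OpenCV has them. Camera axes: x right, y down, z forward; pixel columns grow to the right and rows downward; lengths in m; the calibration is good to about 2 mm. A picture is of the moment at which its call begins.
A pose or a line that the arm cannot do raises r.MotionError and nothing moves.
- ticket.hand_in(): hands the job in, once; it reports no verdict.
The state is a dict: "t": time; "qpos": joint angles; "qvel": joint speeds; "effort": joint torques, N m; "tool_pos": TCP position; "ee_rot": TCP orientation; "ft_force": force on the tool from outside, world axes, zero at the start; "moment": the same for the moment, N m; "width": finger opening in m.
Only numpy, scipy, OpenCV 4.12 (cv2) and the standard library are available. Lean on these libraries where they do the work, as an engineer would, in place of code of your own. Each camera call takes 0.05 s, during which the arm holds its last target. There are 200 camera calls.

## Task

The desktop tuning controller has lost its knob: pick up the big round chrome knob and turn it so that its engraved line carries on the line of the dial plate, where the bore and the bare shaft have matching flats. Push it fully home on the shaft, then press on until the shaft's sprung push switch is all the way in, leaving the other things on the desk where they are. Finish like that, without letting go: end with the gripper still on the knob, keeping it pressed right in.

Things in the scene. Friction and masses are not known exactly. Their poses are not given: they have to be found in the camera images.
- knob: Big round chrome knob, a knurled cylinder 40 mm across, 30 mm tall, about 0.11 kg, standing bore down; grip the rim at any yaw. Origin: centre of its underside, z up; +x points along the engraved dark line (on top from centre to rim, and down the side). D-shaped blind bore in the underside: 11 mm across, 16 mm deep (home: its end meets the shaft's tip), flat on the +x side, 2.5 mm from the axis.
- controller: Desktop tuning controller the knob belongs to: a fixed grey case 150 mm (x) by 160 mm (y), black top panel 56.5 mm above the desk, six low grey buttons (tops at 60 mm) along its -x edge, flat green display along its +x edge. Origin: centre of its underside. The dial plate and the bare upright shaft stand at its centre.
- dial (a joint): Turn of the round aluminium dial plate and the shaft together relative to the controller, rad, anticlockwise seen from above; stays where it is left (friction 0.03 N m). The plate is 62 mm across, its top 60 mm above the desk, with one engraved dark line on the side of the shaft's flat.
- shaft_tip (a point): Centre of the top end of the bare steel D-shaft, 10 mm across with one flat 2 mm from the axis, top 3.5 mm tapered in by 1.3 mm. Released, it is 81 mm above the desk (21 mm above the dial plate). Axes turn with the shaft: +x points out of the flat, along the dial plate's line, z up. The knob slips on when its +x points the same way, within about 6 degrees and 1 mm sideways.
- shaft (a joint): How far the shaft is pushed down (its push switch), m: 0 released, 0.004 fully in at a hard stop. Spring: 3 N to start, 8 N when fully in; the knob's weight alone does not move it. With the knob home and the shaft fully in, the knob's underside is 61 mm above the desk.
- stand: Fixed wooden stand at the back, 62 mm by 236 mm (along y) by 34 mm tall, with four round slots holding the valves. Origin: centre of its underside.
- valve0: Glass valve standing in the stand, 33 mm in diameter, 100 mm long, its top 112 mm above the desk. Origin: centre of its foot. Leave alone.
- valve1: Glass valve like valve0, in the next slot. Leave alone.
- valve2: Glass valve like valve0, in the next slot. Leave alone.
- valve3: Glass valve like valve0, in the last slot. Leave alone.
- coil_plug: Brass coil plug standing upright, 33 mm in diameter, 58 mm tall. Origin: centre of its underside. Leave alone.
- fuse_holder: Red bakelite fuse holder lying flat, a block 74 mm by 24 mm by 28 mm tall. Origin: centre of its underside. Leave alone.
- pointer_knob: A small chrome pointer knob, 26 mm in diameter with a bar across its top, 16 mm tall; not the one for this shaft. Origin: centre of its underside. Leave alone.
- screwdriver: Screwdriver lying on the desk near the robot, about 190 mm long. Leave alone.
There are look-alikes about, which are no part of the job. Leave any purple look-alike of the knob alone.

How it is judged:
By the outcome, as a careful person would: the job done as asked, in the order asked, and still so for the second after the job is handed in, while the arm keeps its last pose, push and grip.
It also fails if it takes over 40 s, if anything falls off the work surface, if the arm or the gripper's body presses on something with over 40 N, if the wrist force passes 120 N, or if a joint passes its speed limit or range.

## Working session

There is one attempt and no reset: what is moved stays moved. The work goes in short steps, each a Python script; the robot and the scene stay as the last script left them, time stands still between calls to the robot, and variables do not carry over. Pictures are saved under pics/ and viewed, about 8 in all and at most 12, crops included, and the job is handed in when it is done.

```bash
mkdir -p pics; ls; cat > h.py <<'E'
import numpy as np, cv2
from bench import r, fingers, ik, optics, ticket
def shot(n,name):
    c=optics.camera(n); cv2.imwrite(f'pics/{name}.png',cv2.cvtColor(c['img'],cv2.COLOR_RGB2BGR)); np.savez(f'pics/{name}.npz',**c); return c
def rays(c,px):
    K=c['camera_matrix']; k=float(c['k1']); px=np.atleast_2d(np.float64(px))
    d=np.stack([(px[:,0]-K[0,2])/K[0,0],(px[:,1]-K[1,2])/K[1,1]],1); u=d.copy()
    for _ in range(20): u=d/(1+k*(u**2).sum(1,keepdims=True))
    R=cv2.Rodrigues(np.float64(c['rvec']).ravel())[0]; t=np.float64(c['tvec']).ravel()
    return -R.T@t, np.c_[u,np.ones(len(u))]@R
def onplane(c,px,z):
    o,d=rays(c,px); return o+d*((z-o[2])/d[:,2])[:,None]
def cloud(c):
    v,u=np.mgrid[:384,:512]; o,d=rays(c,np.c_[u.ravel(),v.ravel()])
    return (o+d*c['z_map'].reshape(-1,1)).reshape(384,512,3)
E
python3 - <<'E'
from h import *
a=shot('top','top0');b=shot('side','side0')
for c in(a,b): print(rays(c,[[0,0]])[0],c['camera_matrix'],c['k1'])
s=r.read_state();print(s['t'],s['tool_pos'],s['ee_rot'],s['ft_force'],s['width'])
E
```

```text
pics
[ 0.32772625 -0.09439786  1.11050466] [[465.95612672   0.         259.43787467]
 [  0.         465.95612672 192.26307753]
 [  0.           0.           1.        ]] -0.021288924491165314
[ 0.40616506 -0.60977977  0.53700081] [[362.3432094    0.         256.47273434]
 [  0.         362.3432094  185.82623071]
 [  0.           0.           1.        ]] -0.025336793948774236
0.1 [0.26150567 0.5675176  0.40420291] [-0.69033336  0.69104781 -0.15159869  0.1513625 ] [ 1.05954515 -0.54753353 -0.69171639] 0.09148862027584401
```

View pics/top0.png

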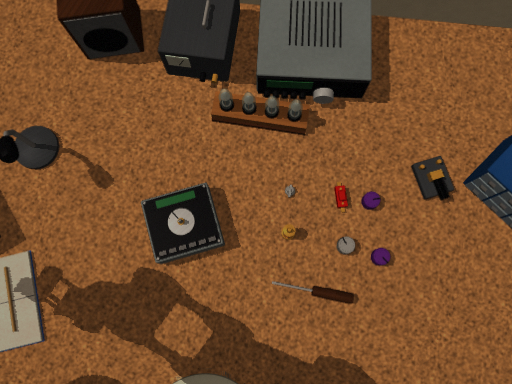

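View pics/side0.png

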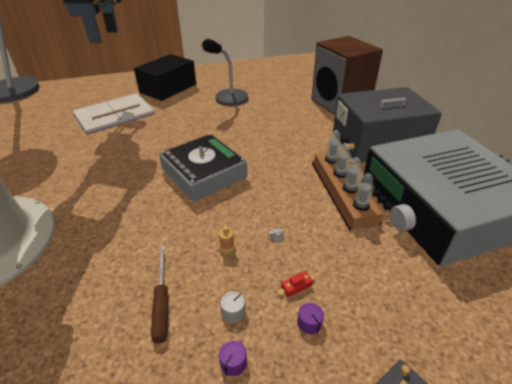

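The top view shows the knob at (346,246) and the dial at (181,222). The side view has the knob at (233,307) and the dial at (202,154). Next I'll view zoomed crops of both and take depth readings.

```bash
python3 - <<'E'
from h import *
T=dict(np.load('pics/top0.npz'));S=dict(np.load('pics/side0.npz'))
def crop(c,u,v,h,k):
    i=c['img'][v-h:v+h,u-h:u+h][...,::-1]; return cv2.resize(i,(k,k),interpolation=cv2.INTER_CUBIC)
im=np.vstack([np.hstack([crop(T,346,246,15,300),crop(T,181,222,24,300)]),np.hstack([crop(S,233,307,20,300),crop(S,202,154,24,300)])])
cv2.imwrite('pics/crops.png',im)
P=cloud(T);Q=cloud(S)
for c,M,pts in((T,P,[(346,250),(181,210),(165,240),(289,231),(326,320)]),(S,Q,[(228,300),(233,370//1-20),(190,156)])):
    for u,v in pts: print((u,v),M[v,u].round(4))
E
```

```text
(346, 250) [ 0.4398 -0.2809  0.0286]
(181, 210) [0.4896 0.1055 0.0618]
(165, 240) [0.4183 0.1331 0.0578]
(289, 231) [ 0.4668 -0.1444  0.0578]
(326, 320) [ 0.2774 -0.2502 -0.0009]
(228, 300) [ 0.4466 -0.2744  0.0301]
(233, 350) [ 0.4365 -0.3574  0.0311]
(190, 156) [0.4372 0.1037 0.0616]
```

View pics/crops.png

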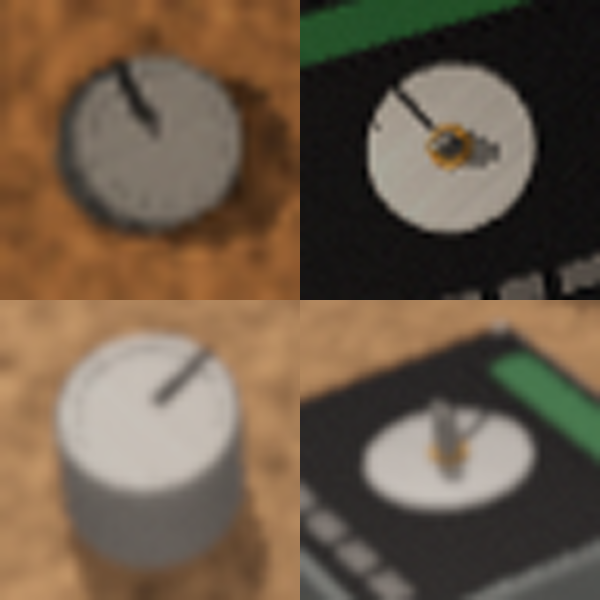

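```bash
cat >> h.py <<'E'
def circ(p):  # least-squares circle
    A=np.c_[2*p[:,:2],np.ones(len(p))]; s=np.linalg.lstsq(A,(p[:,:2]**2).sum(1),rcond=None)[0]
    return s[:2],np.sqrt(s[2]+s[0]**2+s[1]**2)
def face(c,uv,z,thr,half,rin,rout,dark=25,win=None):
    """bright disc about uv on plane z: centre, radius; line angle from dark pixels with rin<r<rout"""
    g=cv2.cvtColor(c['img'],cv2.COLOR_RGB2GRAY); hsv=cv2.cvtColor(c['img'],cv2.COLOR_RGB2HSV)
    k=8; u,v=uv; big=lambda a:cv2.resize(a[v-half:v+half,u-half:u+half],None,fx=k,fy=k,interpolation=cv2.INTER_CUBIC)
    G=big(g);m=((G>thr)&(big(hsv[...,1])<90)).astype(np.uint8)
    cs=cv2.findContours(m,cv2.RETR_EXTERNAL,cv2.CHAIN_APPROX_NONE)[0]; ct=max(cs,key=cv2.contourArea)
    ct=cv2.convexHull(ct)[:,0]; cv=np.zeros_like(m); cv2.fillConvexPoly(cv,ct,1)
    topx=lambda q:(np.float64(q)+.5)/k-.5+[u-half,v-half]
    e=np.vstack([c[:,0] for c in cv2.findContours(cv,0,cv2.CHAIN_APPROX_NONE)[0]])
    P=onplane(c,topx(e),z); C,R=circ(P)
    ok=abs(np.linalg.norm(P[:,:2]-C,axis=1)-R)<.0015; C,R=circ(P[ok])
    yy,xx=np.nonzero(np.ones_like(m)); W=onplane(c,topx(np.c_[xx,yy]),z)[:,:2]-C; rr=np.linalg.norm(W,axis=1)
    s=(rr>rin)&(rr<rout); a=np.arctan2(W[s,1],W[s,0]); val=np.float64(G[yy[s],xx[s]]); w=np.clip(np.median(val)-dark-val,0,None)
    if win is not None: w=w*(abs(np.angle(np.exp(1j*(a-win))))<.4)
    z_=(w*np.exp(1j*a)).sum(); 
    return C,R,np.angle(z_),abs(z_)/w.sum(),ok.mean()
def quat(a):
    from scipy.spatial.transform import Rotation as Ro
    c,s=np.cos(a),np.sin(a); q=Ro.from_matrix(np.array([[s,0,c],[-c,0,s],[0,-1,0]])).as_quat(); return q[[3,0,1,2]]
E
python3 - <<'E'
from h import *
T=dict(np.load('pics/top0.npz'));S=dict(np.load('pics/side0.npz'))
print('dialT',face(T,(181,222),.06,120,20,.014,.027))
print('dialS',face(S,(202,154),.06,130,20,.014,.027))
g=cv2.cvtColor(T['img'],7);print(g[246,336:358],cv2.cvtColor(S['img'],7)[293:325,230])
for t in(85,95):print('knobT',face(T,(346,246),.03,t,14,.006,.016,15))
for t in(150,165):print('knobS',face(S,(233,304),.03,t,18,.006,.016))
for name,p in(('top',(181,222)),): pass
E
```

```text
dialT (array([0.46405087, 0.10327861]), np.float64(0.02987313547283647), np.float64(0.5194314968412591), np.float64(0.5460793286372285), np.float64(1.0))
dialS (array([0.46338447, 0.10334951]), np.float64(0.03106215128444579), np.float64(1.3468462035739845), np.float64(0.9580096196598575), np.float64(0.9141104294478528))
[ 82  61  82 112 114 116 116 118 120 121 120 119 120 120 120 119 116 110
 108  56  56  52] [173 177 188 191 192 192 192 192 193 194 193 192 193 192 193 193 193 192
 178 139 109  99  97  97  96  96  96  96  96  91  86  83]
knobT (array([ 0.45242227, -0.28039637]), np.float64(0.019082842419330903), np.float64(0.5682882760959237), np.float64(0.9914618963066207), np.float64(1.0))
knobT (array([ 0.45260299, -0.28043722]), np.float64(0.018610231467247492), np.float64(0.5812497328911729), np.float64(0.9915049713986214), np.float64(1.0))
knobS (array([ 0.45253693, -0.27801201]), np.float64(0.019111693992928835), np.float64(0.5498666850281807), np.float64(0.9937130486502628), np.float64(1.0))
knobS (array([ 0.45247071, -0.27819073]), np.float64(0.01833894220044716), np.float64(0.5605203546491552), np.float64(0.993628488952964), np.float64(1.0))
```

```bash
python3 - <<'E'
from h import *
T=dict(np.load('pics/top0.npz'));S=dict(np.load('pics/side0.npz'))
for ri,ro in((.012,.026),(.018,.026)):
  print('dialT',face(T,(181,222),.06,120,20,ri,ro,15,.78))
  print('dialS',face(S,(202,154),.06,130,20,ri,ro,15,.78))
q0=r.read_state()['qpos']
for a in np.arange(-1.6,1.7,.4):
  j=ik([.4525,-.2793,.195],quat(a)); k=ik([.4637,.1033,.255],quat(a+.2))
  print(round(a,2),None if j is None else np.round(j,2),None if k is None else np.round(k,2))
E
```

```text
dialT (array([0.46405087, 0.10327861]), np.float64(0.02987313547283647), np.float64(0.8554975097077083), np.float64(0.9984352131300341), np.float64(1.0))
dialS (array([0.46338447, 0.10334951]), np.float64(0.03106215128444579), np.float64(0.9899013140344677), np.float64(0.994117851055281), np.float64(0.9141104294478528))
dialT (array([0.46405087, 0.10327861]), np.float64(0.02987313547283647), np.float64(0.853688898875024), np.float64(0.9988089084745616), np.float64(1.0))
dialS (array([0.46338447, 0.10334951]), np.float64(0.03106215128444579), np.float64(0.9766328159296638), np.float64(0.9949753092605667), np.float64(0.9141104294478528))
-1.6 [-0.67  0.67  1.77 -0.    0.71  0.93] [ 0.09  0.51  1.87 -0.    0.76  1.49]
-1.2 [-0.67  0.67  1.77 -0.    0.71  0.53] [ 0.09  0.51  1.87 -0.    0.76  1.09]
-0.8 [-0.67  0.67  1.77 -0.    0.71  0.13] [ 0.09  0.51  1.87 -0.    0.76  0.69]
-0.4 [-0.67  0.67  1.77 -0.    0.71 -0.27] [ 0.09  0.51  1.87 -0.    0.76  0.29]
-0.0 [-0.67  0.67  1.77 -0.    0.71 -0.67] [ 0.09  0.51  1.87 -0.    0.76 -0.11]
0.4 [-0.67  0.67  1.77 -0.    0.71 -1.07] [ 0.09  0.51  1.87 -0.    0.76 -0.51]
0.8 [-0.67  0.67  1.77 -0.    0.71 -1.47] [ 0.09  0.51  1.87 -0.    0.76 -0.91]
1.2 [-0.67  0.67  1.77 -0.    0.71 -1.87] [ 0.09  0.51  1.87 -0.    0.76 -1.31]
1.6 [-0.67  0.67  1.77 -0.    0.71 -2.27] [ 0.09  0.51  1.87 -0.    0.76 -1.71]
```

```bash
python3 - <<'E'
from h import *
x,y=.4525,-.2793
fingers.command_gripper(.07,5)
r.move_to([x,y,.27],quat(-np.pi/2))
r.move_l([x,y,.194],max_speed=.12)
fingers.command_gripper(.0,6); print(r.read_state()['width'],r.read_state()['t'])
fingers.command_gripper(.07,6)
r.move_to([x,y,.194],quat(0))
fingers.command_gripper(0,30)
s=r.read_state();print(s['t'],s['width'],s['tool_pos'],s['ft_force'])
c=shot('side','side1')
for t in(150,165): print(face(c,(233,304),.03,t,18,.006,.016))
E
```

```text
0.03960812939741492 5.05
7.725 0.03924110948988029 [ 0.45252933 -0.27931167  0.19402477] [0.89790558 0.55575033 0.76250614]
(array([ 0.4516112 , -0.27939729]), np.float64(0.016217599172131045), np.float64(1.1638595014553794), np.float64(0.2915065477314947), np.float64(0.19427402862985685))
(array([ 0.45152903, -0.27937941]), np.float64(0.01570252968213149), np.float64(1.180110822016537), np.float64(0.29540493187583783), np.float64(0.19957983193277312))
```

```bash
python3 - <<'E'
from h import *
T=dict(np.load('pics/top0.npz'));S=dict(np.load('pics/side0.npz'));C=dict(np.load('pics/side1.npz'))
f=lambda c,u,v,h:cv2.resize(c['img'][v-h:v+h,u-h:u+h][...,::-1],(400,400),interpolation=cv2.INTER_CUBIC)
cv2.imwrite('pics/c1.png',np.hstack([f(C,233,304,25),f(S,202,154,20)]))
# dial line direction: dark pixel PCA in world, along line 14..28 mm
def line(c,ctr,z,r0,r1,a0,uv,thr):
    g=np.float64(cv2.cvtColor(c['img'],7)); u,v=uv; h=22
    G=cv2.resize(g[v-h:v+h,u-h:u+h],None,fx=8,fy=8,interpolation=cv2.INTER_CUBIC)
    yy,xx=np.mgrid[:16*h,:16*h]; W=onplane(c,(np.c_[xx.ravel(),yy.ravel()]+.5)/8-.5+[u-h,v-h],z)[:,:2]-ctr
    e=np.array([np.cos(a0),np.sin(a0)]); n=np.array([-e[1],e[0]]); s=W@e; d=W@n; pts=[]
    for r_ in np.arange(r0,r1,.001):
        m=(abs(s-r_)<.0007)&(abs(d)<.005); w=np.clip(thr-G.ravel()[m],0,None)
        if w.sum(): pts.append((r_,(w*d[m]).sum()/w.sum()))
    p=np.array(pts); k,b=np.polyfit(p[:,0],p[:,1],1); return a0+k,b,(p[:,1]*1e3).round(1)
print(line(T,[.46405,.10328],.06,.012,.027,.85,(181,222),130))
for a in(.85,.95):print(line(S,[.46338,.10335],.06,.014,.027,a,(202,154),150))
E
```

```text
(np.float64(0.8490397572882319), np.float64(0.00012468146942498062), array([ 0.1, -0. ,  0.1,  0.1,  0.2,  0.2,  0.3,  0.2,  0. , -0. ,  0. ,
        0. ,  0.1,  0.1,  0.2]))
(np.float64(0.8087560210825913), np.float64(0.0034229447077591974), array([3. , 3. , 2.8, 2.7, 2.6, 2.5, 2.4, 2.4, 2.4, 2.4, 2.4, 2.5, 2.7]))
(np.float64(0.7081389422001247), np.float64(0.005964114168768207), array([2.4, 2.4, 2.2, 1.9, 1.9, 1.6, 1. , 0.5, 0.2, 0.1, 0. , 0.1, 0.2]))
```

View pics/c1.png

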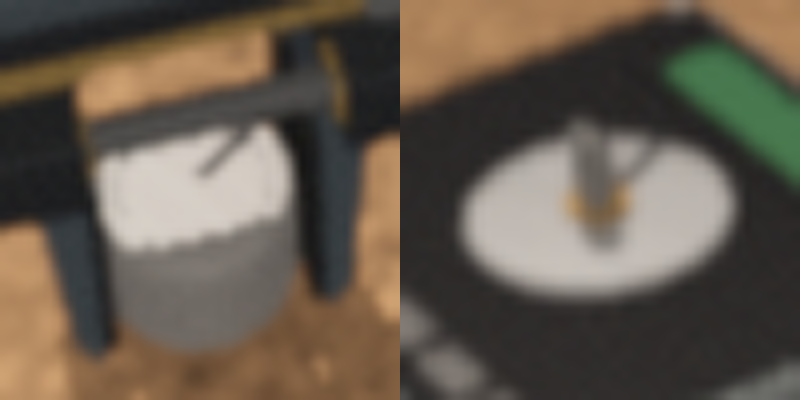

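```bash
python3 - <<'E'
from h import *
S=dict(np.load('pics/side0.npz'))
def ang(z,pts):
    p=onplane(S,pts,z); d=p[1]-p[0]; print(p[:,:2].round(4),np.arctan2(d[1],d[0]))
k=lambda p,s,o:(np.array(p)+.5)/s-.5+np.array(o)
ang(.03,k([(200,175),(250,128)],8,(208,279)))
ang(.06,k([(198,215),(258,143)],10,(182,134)))
ang(.06,k([(220,177),(258,143)],10,(182,134)))
# shaft tip location, rough: crop (184,122)
print(onplane(S,k([(184,125)],10,(182,134)),.081))
P=cloud(dict(np.load('pics/top0.npz')))
print(onplane(dict(np.load('pics/top0.npz')),[[181.2,221.3]],.081))
E
```

```text
[[ 0.4535 -0.2771]
 [ 0.4656 -0.2691]] 0.5820284071042197
[[0.4635 0.1027]
 [0.4819 0.1294]] 0.9635874623351585
[[0.4709 0.1172]
 [0.4819 0.1294]] 0.830517664197044
[[0.46331316 0.10909079 0.081     ]]
[[0.46131257 0.09795055 0.081     ]]
```

```bash
python3 - <<'E'
from h import *
r.move_l([.4525,-.2793,.30],max_speed=.15)
r.move_to([.4637,.1033,.284],quat(.28))
r.hold(.2)
s=r.read_state();print(s['t'],s['width'],s['tool_pos'],s['ft_force'],s['qpos'])
a=shot('top','top2');b=shot('side','side2')
f=lambda c,u,v,h:cv2.resize(c['img'][v-h:v+h,u-h:u+h][...,::-1],(400,400),interpolation=cv2.INTER_CUBIC)
cv2.imwrite('pics/c2.png',np.hstack([f(a,181,215,40),f(b,202,145,32)]))
E
```

```text
10.2583 0.03919466503178503 [0.46399409 0.10256007 0.28400062] [-0.57841157  0.22788196 -0.48618758] [ 9.17967341e-02  4.60841082e-01  1.84516357e+00 -4.24373064e-05
  8.35473936e-01 -1.86742868e-01]
```

View pics/c2.png

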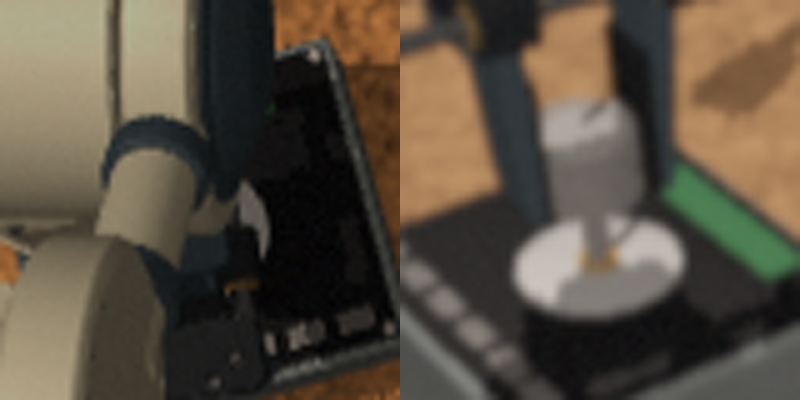

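```bash
python3 - <<'E'
from h import *
C=dict(np.load('pics/side2.npz'))
g=C['img'][134:166,185:227][...,::-1]
g=C['img'][124:166,182:224][...,::-1]
cv2.imwrite('pics/c3.png',cv2.resize(g,(588,588),interpolation=cv2.INTER_CUBIC))
G=cv2.cvtColor(C['img'],7)
print('cols',range(194,220))
for v in list(range(126,156)): print(v,G[v,194:222])
E
```

```text
cols range(194, 220)
126 [140 144 146 149 151 151 148 141 130  96  51  23  20  23  23  26  40  52
  56  77 118 138 130 111 100  93  90  91]
127 [139 143 148 151 153 151 148 142 128 101  57  24  18  22  21  27  41  52
  56  79 117 135 126 105  95  92  92  95]
128 [141 144 148 152 153 151 148 139 122 109  76  42  25  21  22  25  38  52
  55  77 116 133 122 101  95  95  96  98]
129 [146 148 150 155 153 152 144 126 116 127 112  72  39  26  21  26  36  50
  55  77 116 132 124 110 105 106 104 101]
130 [150 156 159 161 160 150 131 115 127 144 132  99  67  38  23  26  35  50
  56  79 117 136 136 129 130 130 121 115]
131 [158 164 166 166 162 141 127 138 152 156 138 111  88  58  29  24  33  50
  57  79 119 140 143 142 143 145 142 137]
132 [165 168 169 169 162 146 146 160 165 163 144 117  99  71  38  25  31  48
  56  82 122 145 148 148 147 150 149 144]
133 [168 169 169 169 166 160 162 163 163 159 139 116 102  79  45  24  31  47
  56  80 121 144 147 147 149 151 149 143]
134 [167 169 169 168 165 163 159 148 143 137 122 110 100  82  47  27  28  44
  53  77 117 139 142 144 146 149 147 142]
135 [163
[... 1790 characters left out ...]
184 186 176 134 106 102 108 134 152 137 139 164 178 180 177 169
 153 114  69  45  44  45  54  72  88 102]
151 [184 188 188 188 180 140 109 102 104 118 129 140 166 182 186 186 185 183
 178 156 107  58  43  40  41  51  67  86]
152 [189 188 189 189 180 145 113 102 101 113 137 166 183 188 189 188 187 187
 186 175 134  75  44  42  41  39  48  66]
153 [190 190 189 188 177 143 112 102 103 117 150 177 188 189 185 183 183 184
 187 183 157  95  47  42  42  43  41  47]
154 [192 192 191 189 173 137 109 103 102 110 139 168 182 179 166 160 161 166
 180 185 166 105  49  43  42  42  43  43]
155 [194 194 193 189 170 131 110 107 105 108 121 145 158 155 139 133 133 140
 161 175 156  96  49  44  45  43  45  42]
```

View pics/c3.png

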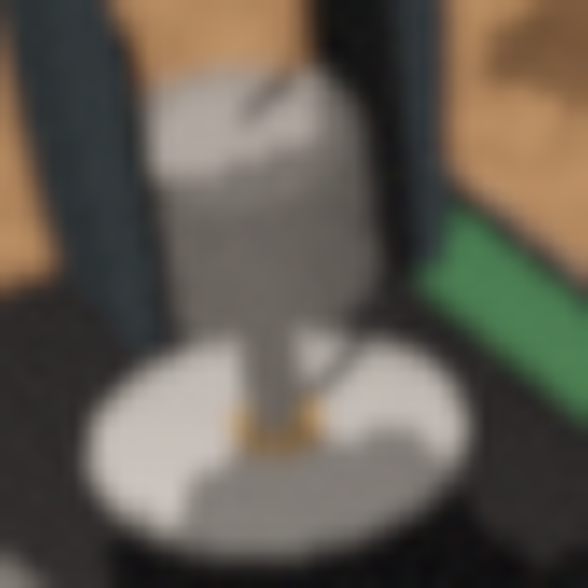

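```bash
python3 - <<'E'
from h import *
C=dict(np.load('pics/side2.npz'))
G=255-np.float64(cv2.cvtColor(C['img'],7))
def mins(rows,c0s,hw=1.5):
    out=[]
    for v,c in zip(rows,c0s):
        c=int(c); a,b,d=G[v,c-1],G[v,c],G[v,c+1]; out.append((c+.5*(a-d)/(a-2*b+d),v))
    return np.array(out)
k=mins([128,129,130,131],[202,202,201,200]); d=mins([148,149,150,151],[207,206,205,204]); print(k,d)
for p,z in((k,.12),(d,.06)):
    w=onplane(C,p,z)[:,:2]; vx,vy,_,_=cv2.fitLine(np.float32(w),cv2.DIST_L2,0,1e-6,1e-6).ravel(); print(w.round(4),np.arctan2(vy,vx))
# centre columns: knob sides at rows 140-145 & shaft at rows 150-154, mean via half-level edges
s=r.read_state();o=np.array([.4640,.1026]);R=cv2.Rodrigues(C['rvec'].ravel())[0]
import numpy as np
def proj(P): 
    q=R@np.array(P)+C['tvec'].ravel(); x=q[:2]/q[2]; x=x*(1+float(C['k1'])*(x@x)); return C['camera_matrix'][:2,:2]@x+C['camera_matrix'][:2,2]
for z in(.063,.068,.07,.075,.09,.11,.12): print(z,proj([*o,z]).round(2))
for v in(138,141,144): print(v,cv2.cvtColor(C['img'],7)[v,186:200])
E
```

```text
[[205.75       128.        ]
 [201.97619048 129.        ]
 [201.07142857 130.        ]
 [200.06       131.        ]] [[207.23333333 148.        ]
 [206.34375    149.        ]
 [205.38235294 150.        ]
 [         inf 151.        ]]
[[0.4822 0.1193]
 [0.4732 0.1172]
 [0.4706 0.1134]
 [0.4677 0.1096]] 0.5838506
[[0.4816 0.1288]
 [0.4788 0.125 ]
 [0.4759 0.1214]
 [   nan    nan]] nan
0.063 [201.46 153.98]
0.068 [201.24 152.19]
0.07 [201.15 151.47]
0.075 [200.93 149.67]
0.09 [200.25 144.17]
0.11 [199.32 136.64]
0.12 [198.85 132.78]
138 [ 51  51  52  55  55  52  49  75 101 110 113 113 113 113]
141 [ 64  51  50  54  55  54  47  59  91 101 100 100 103 103]
144 [ 46  46  48  51  55  56  52  51  78  95 101 102 102 103]<stdin>:7: RuntimeWarning: divide by zero encountered in scalar divide
h.py:8: RuntimeWarning: invalid value encountered in divide
  for _ in range(20): u=d/(1+k*(u**2).sum(1,keepdims=True))
```

```bash
python3 - <<'E'
from h import *
fingers.command_gripper(0,55)
r.move_l([.4640,.1034,.279],max_speed=.05); r.hold(.2)
s=r.read_state();print(s['t'],s['width'],s['tool_pos'],s['ft_force'])
h=r.move_l([.4640,.1034,.2575],max_speed=.025,contact_N=5)
s=r.read_state();print(h,s['t'],s['width'],s['tool_pos'],s['ft_force'],s['moment'])
E
```

```text
11.025 0.03839296710731752 [0.4640216  0.10342683 0.27902436] [-0.55651028  0.95406708 -0.64293123]
True 11.6 0.03890515011835168 [0.46452496 0.10364939 0.26551737] [ 1.05310134  2.23955923 -3.16517112] [ 0.38337053 -0.35148677  0.01002999]
```

```bash
python3 - <<'E'
from h import *
r.hold(.3)
s=r.read_state();print(s['t'],s['width'],s['tool_pos'],s['ft_force'],s['moment'])
b=shot('side','side3')
g=b['img'][124:166,182:224][...,::-1]
cv2.imwrite('pics/c4.png',cv2.resize(g,(500,500),interpolation=cv2.INTER_CUBIC))
E
```

```text
11.9 0.03867664945257963 [0.46448088 0.10362452 0.26608304] [ 2.73051591  2.81508497 -1.91456409] [ 0.4367254  -0.30965522 -0.0250529 ]
```

View pics/c4.png

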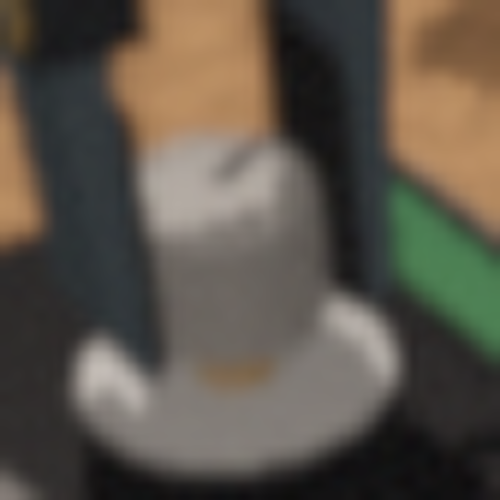

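```bash
python3 - <<'E'
from h import *
p=lambda h:(lambda s:print(h,s['t'],s['width'],s['tool_pos'],s['ft_force'],s['moment']))(r.read_state())
r.move_l([.4648,.1038,.266],max_speed=.02); r.hold(.2); p(0)
h=r.move_l([.4648,.1038,.256],max_speed=.02,contact_N=8); r.hold(.2); p(h)
E
```

```text
0 12.4 0.038826360497362426 [0.46471083 0.10376803 0.26600365] [ 0.07181738  1.18726169 -1.09267961] [0.04424959 0.00832581 0.01710812]
False 13.25 0.03852576077275356 [0.46480868 0.10378711 0.25608239] [-0.68061162  0.83563805  5.31685443] [0.01886116 0.21522083 0.00236978]
```

```bash
python3 - <<'E'
from h import *
p=lambda h:(lambda s:print(h,s['t'],s['width'],s['tool_pos'],s['ft_force'],s['moment']))(r.read_state())
for z in (.255,.2545,.254,.2535,.253):
    h=r.move_l([.4648,.1038,z],max_speed=.005,contact_N=25); r.hold(.15); p(h)
    if r.read_state()['ft_force'][2]>20: break
b=shot('side','side4')
g=b['img'][124:166,182:224][...,::-1]
cv2.imwrite('pics/c5.png',cv2.resize(g,(500,500),interpolation=cv2.INTER_CUBIC))
E
```

```text
False 13.75 0.03866828034432717 [0.46479322 0.10379914 0.25512546] [-1.71593736  0.5736953   6.2061839 ] [0.00838871 0.22351183 0.00643288]
False 14.15 0.03865297757887226 [0.46480302 0.10380397 0.25467101] [-2.3689666   0.08245488  7.38113663] [-0.02256285  0.30882932 -0.03824206]
False 14.55 0.0389300261951481 [0.46484016 0.10380658 0.25443082] [-1.64698958 -0.37624198 14.82384976] [-0.03852771  0.51992116 -0.0119754 ]
False 14.95 0.03867746825009501 [0.46485826 0.10380824 0.25420165] [-3.99310327 -0.02694399 21.4320231 ] [-0.03758343  0.81612754  0.0278117 ]
```

View pics/c5.png

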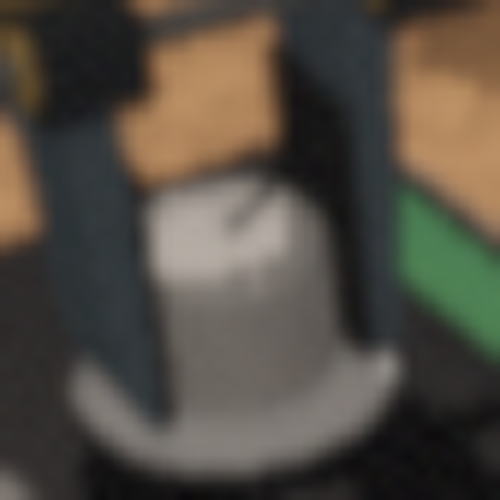

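```bash
python3 - <<'E'
from h import *
r.hold(.6); s=r.read_state();print(s['t'],s['width'],s['tool_pos'],s['ft_force'])
P=cloud(shot('side','side5'));print('knob top z',P[141:145,196:200,2].round(4).tolist())
Z=cloud(dict(np.load('pics/side5.npz')));print('plate z',np.median(Z[160:163,196:206,2]))
if s['ft_force'][2]>15: ticket.hand_in()
E
```

```text
15.6 0.03873655667140312 [0.46483571 0.10381716 0.25419025] [-3.59076732 -0.09590138 20.76413414]
knob top z [[0.0922, 0.091, 0.0909, 0.0915], [0.092, 0.0903, 0.0904, 0.0915], [0.0895, 0.0894, 0.091, 0.0894], [0.0918, 0.0905, 0.0894, 0.0908]]
plate z 0.060565768657113356
the job is handed in; nothing more can be done
```

The knob is on the shaft, pushed fully home with the switch pressed in, and the job is handed in. It took about 16 s, and the gripper is still closed on the knob.

I centred the knob with two gentle squeezes at right angles, lifted it and turned it about 0.28 rad to match the dial line. The first push stopped early on sideways force. I shifted the tool about 0.8 mm, mostly in x, and the rest of the insertion was free.

**Last checks:**
- **Switch fully in:** the spring force was about 7–8 N at the end of its travel, then rose steeply. It held steady at about 21 N for the last 0.6 s before hand-in.
- **Knob height:** depth reads the knob top at about 91 mm, which is the expected height. The fingertips were about 3 mm clear of the dial plate.
- **Line alignment:** from the side view before insertion, the knob and dial lines agreed within about 2°. That view put each line about 3–6° further round than the top view did, so I relied on the top view.

**Not checked:**
- I couldn't check the lines against each other once the knob was on, because the gripper and knob hide the dial line. The knob slid on about 16 mm, which it could not do with the flats out of line.
- I took no picture of the other items at the end. The knob and fingers were kept clear of them, and I noticed no contact.

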